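# Tighten the cartridge press collar with the turning bar

## Task

Take the turning bar from its cradle and use it in the holes of the press collar to screw the collar clockwise (seen from above), moving the bar on to the next hole as the tie rods require, until the plunger is felt to bottom firmly in the cartridge. Stop there: do not force it on so that the cartridge is dragged round in its seat and its outlet shifts by 5 mm. Turn the collar only with the bar, never with the fingers, then lay the bar back across its cradle as you found it, and leave the tube rack, bottle and beaker where they stand.

Things in the scene. Friction and masses are not known exactly. Their poses are not given: they have to be found in the camera images.
- holder: Cartridge press fixed to the bench: aluminium base plate 145 x 145 x 14 mm with four upright tie rods, 10 mm thick with 13 mm ball caps, at x, y = +-56.6 mm, 98 mm high. Origin on the bench on the vertical axis of collar and plunger; x, y square to the plate. The rods stop the bar: it swings about 75 degrees in each gap; the one facing the robot is centred on -x.
- collar: Steel collar, 90 mm across, 54 to 86 mm above the bench, with six radial holes 60 degrees apart, 12 mm square, 33 mm deep, ending at a solid core; a dark groove on top marks each. It only turns about the vertical (friction 0.35 N m). Origin on the axis, 70 mm up, level with the hole centres; x points out through one hole. Clockwise from above tightens; 58 to 79 degrees remain at the start.
- plunger_top (a point): Centre of the top of the aluminium plunger, 24 mm across, in the collar's centre. It sinks 18 mm per collar turn (0.05 mm per degree), to 120 mm above the bench when bottomed: too fine to see, but there the collar stops on the cartridge and the turning torque climbs from 0.35 by about 0.5 N m per degree; 0.8 to 1.5 N m is firm enough, and it stays bottomed when let go.
- bar: Loose steel turning bar, 156 mm long, about 0.2 kg, axis along its own x. Origin on the axis at mid-length: handle 14 x 14 mm square from x = -78 to +2 mm, round nose 10 mm thick with a rounded end from +2 to +78 mm. With the nose fully in a hole, the origin is 90 mm from the collar's axis.
- bar_tip (a point): End of the bar's round nose.
- bar_handle (a point): Middle of the place to grip, on the bar's axis, 30 mm behind the shoulder and 106 mm behind the nose's end.
- cradle: White cradle fixed to the bench, base 150 x 75 x 8 mm, with two cross ridges 10 mm thick: at x = -62 mm, 30 mm high, for the handle, and at x = +50 mm, 32 mm high, for the nose; 50 mm clear between the 8 mm lips at the ridges' ends. Origin on the bench under the centre. The bar lies along the cradle's x, nose to +x.
- cradle_mid (a point): Where the bar's origin is when it lies in the cradle: centre of the cradle, 37 mm above the bench.
- rack: White plastic rack with capped tubes, 196 x 70 mm, 94 mm high; to be left alone. Origin at the centre of the underside, long side along x.
- bottle: Glass bottle with blue cap, 70 mm in diameter, 160 mm high; to be left alone. Origin at the centre of the underside.
- beaker: Grey open beaker, 64 mm in diameter, 80 mm high; to be left alone. Origin at the centre of the underside.
- outlet (a point): End of the outlet stub, 15 mm thick, that sticks out of the side of the cartridge (steel barrel 76 mm across under the collar), 55 mm from the axis, 35 mm above the bench, roughly towards the holder's +x. The cartridge sits springily in rubber: torque on the collar turns it along by 2 degrees per N m (2 mm here), and it comes back. At about 2.7 N m it has shifted 5 mm: too far.
There are look-alikes about, which are no part of the job. What is shaped like the cradle but brown, purple or red is not meant.

How it is judged:
On the way, in this order (a step that is already met when the one before it is completed fails the run):
1. the bar's nose is inside a hole of the collar (distance between bar_tip and collar below 0.032 m and z of bar_tip in the frame of collar below 0.006 m), for 0.2 s.
2. the plunger has bottomed in the cartridge (z of plunger_top in the frame of holder below 0.1201 m), for 0.2 s.
At the end, for the whole second after the job is handed in: The plunger is bottomed in the cartridge (within 0.1 mm, i.e. 2 degrees of collar turn) and the bar rests on both ridges of its cradle: its origin within 30 mm sideways and 5 mm in height of its place, along the cradle within 17 degrees, at rest (z of plunger_top in the frame of holder below 0.1201 m and horizontal distance between bar and cradle_mid below 0.03 m and z of bar in the frame of cradle between 0.032 and 0.042 m and angle between the x axis of bar and the x axis of cradle, either way round below 0.3 rad and linear speed of bar below 0.02 m/s); the robot touches nothing.
It fails at once if the collar is forced and the cartridge dragged round: its outlet is shifted by more than 5 mm (about 2.7 N m on the collar) (distance of outlet from where it was at the start of the episode above 0.005 m).
It fails at once if the fingers push on the collar itself (contact force between the fingers and collar above 4 N).
It fails at once if the rack, bottle or beaker is moved by more than 30 mm (distance of any of rack, bottle, beaker from where it was at the start of the episode above 0.03 m).
It also fails if it takes over 67 s, if anything falls off the work surface, if the arm or the gripper's body presses on something with over 40 N, if the wrist force passes 120 N, or if a joint passes its speed limit or range.

## Robot

A 7-joint arm with a two-finger parallel gripper is mounted at the origin on the work surface. World frame = base frame: x ahead of the robot, y to its left, z up, the work surface at z = 0. Lengths are in m, angles in rad, forces in N, time in s.
With the tool pointing down it reaches from about 0.425 to 0.875 m from the base axis. Payload 4.7 kg.
Tool frame: the origin (TCP) lies midway between the tips of the shut fingers; the grasp point (between the pads) lies 19 mm behind it; z points along the fingers, y is the line along which they close (so a half turn about z gives the same grasp; the last joint's range is limited). The gripper opens to 87 mm and grips with 3 to 60 N. Pads are 19 mm wide; open, the fingers measure 117 mm over their backs; the gripper's body (75 mm by 190 mm) begins 51 mm behind the grasp point.
Start: joints at [1.354, 0.321, -0.07, 1.45, 0.023, 1.371, -0.057], TCP at [0.149, -0.633, 0.223] pointing down, gripper open.
Joint ranges: [-2.86, 2.86], [-0.3, 2.09], [-1.38, 1.24], [0.06, 2.45], [-1.56, 4.7], [0.09, 2.05], [-2.69, 2.69]. Speed limits (rad/s): [2.57, 2.57, 3.14, 3.14, 3.14, 3.14, 3.14].

## Interface

Orientations are given as a rotation vector (axis times angle).
In Python, from bench import arm, imaging gives the robot as it stands.
- The arm moves only by the tool carry_out, never from a script. Its argument "increments" is a list of rows, each an object with "delta_pos": the shift along the tool's x, y, z in units of 50 cm (1.0 is 50 cm), a list of three; "delta_rot": the turn, a rotation vector about the tool's x, y, z in units of 2 pi rad (1.0 is 2 pi rad), a list of three; "gripper": the gripper's target within -1 to 1 (fully open at 1, half-way at 0, shut at -1). A call has 1 to 5 rows; each row is the pose to reach, as a shift and turn from the pose commanded when the call began, along the tool's axes at that moment, turning the shorter way round; what a row does not reach only later rows make up. A row lasts 1/8 s, in which the tool goes at most 62.5 mm and 10.7 degrees, less where a joint would pass 70% of its speed; a pose out of reach is approached as far as the arm can. A call with a number of a shift or a turn outside -1 to 1 is refused whole. A call with a gripper value outside its range is refused whole. The fingers move at their own pace and stop on an object; "newtons" is the grip in N (left out, the last holds). Time passes only in rows, so rows that repeat a pose let the fingers close. It gives the time, the measured TCP pose, the force, the opening and the grip force at its end, in the units of the state.
- arm.sense(): the state, without advancing time (a new reading comes with each control period).
- imaging.grab_frame(name): name is "side" or "top"; returns (picture, depth): 384x512x3 uint8, red, green, blue; 384x512 float32, m along the optical axis (not along the pixel's ray), 0 where there is no reading.
- imaging.calibration(name): a dict with "fx", "fy", "cx", "cy" (pixels), "k1" (the pictures are not rectified: a ray, as slopes to the right and down, at radius r is drawn at 1 + k1 r^2 times it, then the intrinsics apply), "xyz" and "orientation" of the camera in the world. Camera axes: x right, y up, looking along -z (the intrinsics and any distortion apply to the point x, -y, -z); pixel columns grow to the right and rows downward; lengths in m; the calibration is good to about 2 mm. A picture is of the moment at which its call begins. calibration takes no time and is no camera call.
- arm.finish_job(): hands the job in; it is judged then, once.
The state is a dict: "time_s": time; "joint_positions": joint angles; "joint_velocities": joint speeds; "tau": joint torques, N m; "position": TCP position; "eef_rot": TCP orientation; "wrist_force": force on the tool from outside, world axes, zero at the start; "torque": the same for the moment, N m; "opening": opening from 0.0 (shut) to 1.0 (fully open); "grip_force": force on a finger pad.
Only numpy, scipy, OpenCV 4.12 (cv2) and the standard library are available. Lean on these libraries where they do the work, as an engineer would, in place of code of your own. Each camera call takes 0.05 s, during which the arm holds its last target. There are 200 camera calls.

## Working session

There is one attempt and no reset: what is moved stays moved. The work goes in short steps, Python scripts to look and compute and a tool call to move; the robot and the scene stay as the last step left them, time stands still between calls to the robot, and variables do not carry over. Pictures are saved under pics/ and viewed, at most 10 in all, crops included, and the job is handed in when it is done.

Besides the shell and the picture viewer there is one more tool, called after "Call:" as a command line: name --argument value ..., lists and objects as JSON in quotes. carry_out: Moves the arm, as the interface text tells. Shifts and turns lie within -1 to 1; 1 stands for 50 cm of shift or 2 pi rad of turn. Its arguments: {"type":"object","properties":{"increments":{"type":"array"},"newtons":{"type":"number"}},"required":["increments"]}

```bash
ls; mkdir -p pics
cat > h.py <<'E'
import numpy as np, cv2
from scipy.spatial.transform import Rotation as R
from bench import arm, imaging
def grab(n,save=None):
    p,d=imaging.grab_frame(n)
    if save: cv2.imwrite(f'pics/{save}.png',p[:,:,::-1])
    return p,d
E
python3 - <<'E'
from h import *
for n in('side','top'):
    p,d=grab(n,n+'0'); print(imaging.calibration(n))
    np.savez(f'{n}0.npz',p=p,d=d)
print(arm.sense())
E
```

```text
pics
{'fx': 401.30458493956365, 'fy': 401.30458493956365, 'cx': 251.68043546874023, 'cy': 192.61419150101688, 'k1': -0.11529278744487388, 'xyz': array([0.31140317, 0.8868208 , 0.97321825]), 'orientation': array([ 0.11266749, -0.97892325, -2.73409852])}
{'fx': 379.8290006815398, 'fy': 379.8290006815398, 'cx': 248.38264367977783, 'cy': 189.000498903709, 'k1': -0.08244404585363233, 'xyz': array([0.20897099, 0.1777992 , 1.45391564]), 'orientation': array([ 0.16365199, -0.16029749, -1.49671123])}
{'time_s': 0.1, 'joint_positions': array([ 1.35409388,  0.3217286 , -0.07008101,  1.45158769,  0.02262147,
        1.37075874, -0.05690806]), 'joint_velocities': array([ 1.98483847e-04, -1.52673862e-03,  2.87494178e-05, -4.27808951e-03,
       -1.35305454e-03,  1.86058463e-04, -1.22942928e-04]), 'tau': array([-8.88548529e-04, -4.92572844e+01, -4.06174343e-01, -3.13396990e+01,
       -6.41976041e-02,  3.95267573e-02,  6.97266364e-05]), 'position': array([ 0.1485229 , -0.63229405,  0.22156659]), 'eef_rot': array([-3.11903673e+00, -3.61580752e-01,  4.85659926e-04]), 'wrist_force': array([-0.16872484,  0.88482379,  0.64030987]), 'torque': array([-0.03206305, -0.01161396, -0.01359289]), 'grip_force': 0.0, 'opening': 0.9993854182253783}
```

View pics/side0.png

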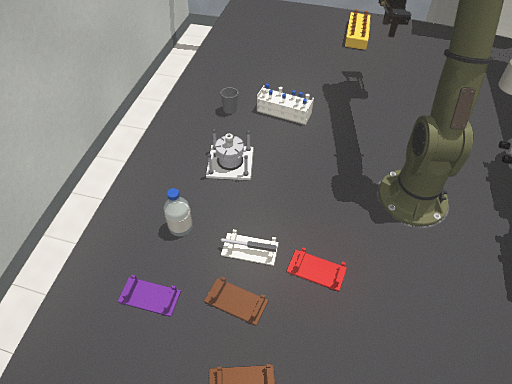

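View pics/top0.png

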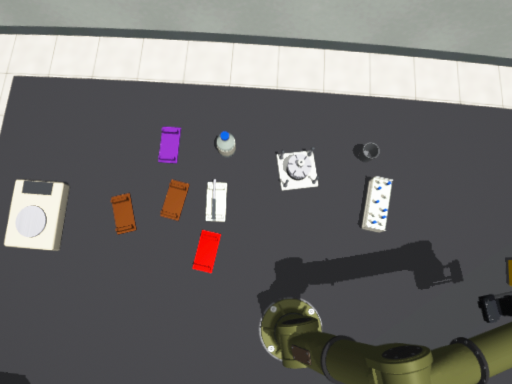

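Side view: the white cradle is at (250,247) with the bar on it, the press at (230,155), the bottle at (178,215), the rack at (285,103) and the beaker at (229,98). Top view: the cradle is at (216,201), the press at (298,169), the bottle at (227,145), the rack at (377,205) and the beaker at (371,151).

```bash
cat >> h.py <<'E'
C={n:imaging.calibration(n) for n in('side','top')}
def ray(n,uv):
    c=C[n]; uv=np.atleast_2d(np.float64(uv))
    K=np.array([[c['fx'],0,c['cx']],[0,c['fy'],c['cy']],[0,0,1]])
    s=cv2.undistortPoints(uv[:,None],K,np.array([c['k1'],0,0,0.]))[:,0]
    return R.from_rotvec(c['orientation']).apply(np.c_[s[:,0],-s[:,1],-np.ones(len(s))])
def onplane(n,uv,z):
    d=ray(n,uv); o=C[n]['xyz']; return o+d*((z-o[2])/d[:,2])[:,None]
def proj(n,P):
    c=C[n]; q=R.from_rotvec(c['orientation']).inv().apply(np.atleast_2d(P)-c['xyz'])
    s=np.c_[q[:,0],-q[:,1]]/-q[:,2:]; s=s*(1+c['k1']*(s**2).sum(1))[:,None]
    return s*[c['fx'],c['fy']]+[c['cx'],c['cy']]
def tri(a,b):  # side pixel, top pixel
    da,db=ray('side',a)[0],ray('top',b)[0]; oa,ob=C['side']['xyz'],C['top']['xyz']
    t=np.linalg.lstsq(np.c_[da,-db],ob-oa,rcond=None)[0]
    p,q=oa+t[0]*da,ob+t[1]*db; return (p+q)/2,np.linalg.norm(p-q)
E
python3 - <<'E'
from h import *
P={n:np.load(n+'0.npz') for n in C}
def crop(n,x,y,w,h,s=None): return cv2.resize(P[n]['p'][y:y+h,x:x+w,::-1],(400,300),interpolation=cv2.INTER_CUBIC)
a=np.vstack([np.hstack([crop('top',268,145,60,45),crop('top',186,178,60,45)]),np.hstack([crop('side',200,125,60,60*3//4+15-15),crop('side',215,225,68,51)])])
cv2.imwrite('pics/crops.png',a)
for n,box in (('top',(200,178,232,226)),('side',(215,225,285,270)),('top',(274,145,322,194))):
    x0,y0,x1,y1=box; p=P[n]['p'][y0:y1,x0:x1].astype(int)
    m=((p.min(2)>150)).astype(np.uint8)
    m=cv2.morphologyEx(m,cv2.MORPH_CLOSE,np.ones((9,9)))
    c=max(cv2.findContours(m,0,1)[0],key=cv2.contourArea)
    b=cv2.boxPoints(cv2.minAreaRect(c))+[x0,y0]
    w=onplane(n,b,.008 if y0!=145 else .014); print(n,b.round(1).tolist(),w.round(3)[:,:2].tolist(),w.mean(0).round(4),np.linalg.norm(np.diff(w,axis=0),axis=1).round(3))
E
```

```text
top [[204.8, 224.5], [206.7, 177.4], [226.6, 178.2], [224.7, 225.3]] [[0.364, 0.348], [0.549, 0.357], [0.551, 0.279], [0.367, 0.272]] [0.4578 0.3142 0.008 ] [0.185 0.078 0.185]
side [[217.0, 253.6], [225.5, 222.7], [281.5, 238.0], [273.0, 269.0]] [[0.539, 0.354], [0.546, 0.248], [0.376, 0.259], [0.378, 0.362]] [0.4596 0.3058 0.008 ] [0.107 0.17  0.103]
top [[270.8, 154.9], [311.4, 144.0], [322.2, 184.7], [281.6, 195.5]] [[0.657, 0.112], [0.713, -0.047], [0.55, -0.095], [0.496, 0.061]] [0.6039 0.0079 0.014 ] [0.169 0.17  0.165]
```

View pics/crops.png

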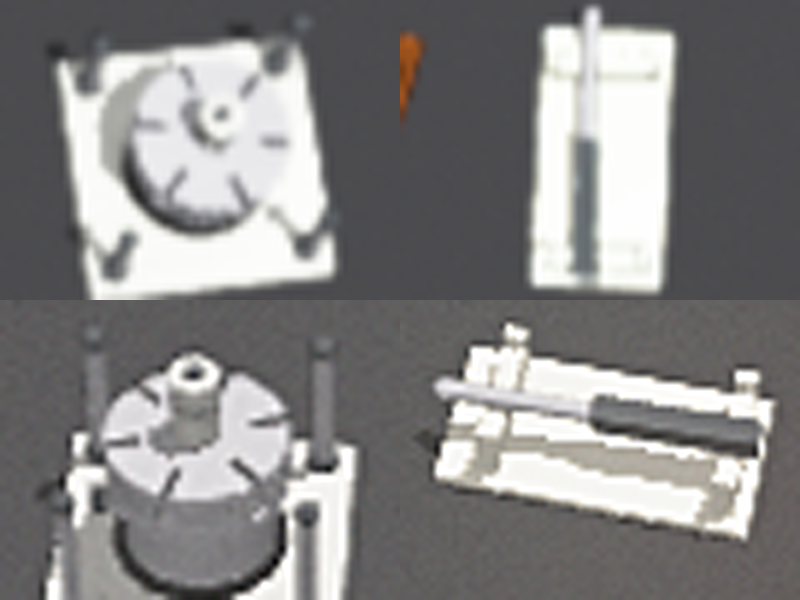

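Crops: six grooves surround the plunger, the four rods stand at the plate corners, and the bar lies on the white cradle with its light nose towards the top of the picture (+x world). I'll turn these pixels into points.

Run:
```python
from h import *
def full(X,x0,y0,s): return (np.float64(X)+.5)/s-.5+[x0,y0]
T=lambda X:full(X,268,145,400/60); S=lambda X:full(X,200,125,400/60)
TC=lambda X:full(X,186,178,400/60); SC=lambda X:full(X,215,225,400/68)
gt=[(187,75),(250,85),(275,142),(240,190),(175,187),(148,125)]
gs=[(230,80),(270,120),(245,170),(170,183),(122,141),(145,92)]
for n,g in(('top',T(gt)),('side',S(gs))):
    w=onplane(n,g,.086); 
    c=(w[:3]+w[3:]).mean(0)/2 if 0 else w.mean(0)
    a=np.degrees(np.arctan2(*(w-c)[:,1::-1].T)); print(n,'collar',c.round(4),'ang',a.round(0),'mod60',(np.degrees(np.angle(np.exp(6j*np.radians(a)).mean()))/6).round(1),np.linalg.norm(w-c,axis=1).round(3))
pl=onplane('top',T([(57,62),(300,37),(335,275),(90,300)]),.014); print('plate',pl.mean(0).round(4),pl[:,:2].round(3).tolist(),np.linalg.norm(np.roll(pl,1,0)-pl,axis=1).round(3))
rb=onplane('top',T([(88,82),(274,62),(305,245),(115,268)]),.014);print('rodbase',rb.mean(0).round(4),rb[:,:2].round(3).tolist())
d=rb[0]-rb[3]; print('holder yaw',np.degrees(np.arctan2(d[1],d[0])),np.degrees(np.arctan2((pl[0]-pl[3])[1],(pl[0]-pl[3])[0])))
print('plunger',tri(S([(195,72)])[0],T([(222,118)])[0]))
cr=onplane('top',TC([(143,28),(276,33),(262,292),(130,287)]),.008);print('cradle',cr.mean(0).round(4),cr[:,:2].round(3).tolist(),np.linalg.norm(np.roll(cr,1,0)-cr,axis=1).round(3))
cs=onplane('side',SC([(70,45),(372,102),(347,240),(35,178)]),.008);print('cradle side',cs.mean(0).round(4),cs[:,:2].round(3).tolist(),np.linalg.norm(np.roll(cs,1,0)-cs,axis=1).round(3))
for nm,a,b in(('tip',(37,86),(194,9)),('shoulder',(190,107),(186,139)),('end',(360,137),(181,280))):
    print(nm,tri(SC([a])[0],TC([b])[0]),onplane('top',TC([b]),.037)[0].round(4),onplane('side',SC([a]),.037)[0].round(4))
P=np.load('top0.npz');
for nm,u in(('bottle',(225,136)),): print(onplane('top',[u],.16))
```

```text
top collar [0.6037 0.0063 0.086 ] ang [  25.  -34.  -94. -152.  148.   86.] mod60 26.7 [0.037 0.036 0.035 0.036 0.038 0.037]
side collar [0.6023 0.0048 0.086 ] ang [ -98. -154.  146.   86.   26.  -31.] mod60 25.8 [0.038 0.035 0.036 0.037 0.036 0.037]
plate [0.6034 0.0064 0.014 ] [[0.662, 0.091], [0.688, -0.053], [0.544, -0.078], [0.519, 0.065]] [0.145 0.146 0.146 0.145]
rodbase [0.6057 0.0066 0.014 ] [[0.651, 0.072], [0.671, -0.038], [0.561, -0.06], [0.539, 0.051]]
holder yaw 10.79968438623141 10.580196114281389
plunger (array([0.60150763, 0.00642554, 0.12529425]), np.float64(0.00028825183399821603))
cradle [0.4567 0.313  0.008 ] [[0.532, 0.355], [0.534, 0.277], [0.382, 0.273], [0.379, 0.348]] [0.153 0.078 0.153 0.076]
cradle side [0.4559 0.315  0.008 ] [[0.533, 0.279], [0.383, 0.275], [0.379, 0.351], [0.528, 0.355]] [0.076 0.15  0.077 0.149]
tip (array([0.53700864, 0.32277176, 0.03624452]), np.float64(0.0032974987818896336)) [0.5385 0.3227 0.037 ] [0.5351 0.3234 0.037 ]
shoulder (array([0.4616177 , 0.32017872, 0.04272194]), np.float64(0.00038899557047572634)) [0.4624 0.3208 0.037 ] [0.4627 0.3167 0.037 ]
end (array([0.38168193, 0.31612141, 0.04206768]), np.float64(0.0009210976489548813)) [0.3818 0.3166 0.037 ] [0.3825 0.313  0.037 ]
[[0.670482   0.28694311 0.16      ]]
```

The views agree to about 1–2 mm. The holder is at (0.603, 0.006) with yaw 10.7°, the holes are at 26° mod 60°, and the bar's grip point is at (0.432, 0.318) with yaw 2.2°. Next is a move planner.

```bash
cat >> h.py <<'E'
AX=np.array([.603,.006])
def pose():
    s=arm.sense(); r=R.from_rotvec(s['eef_rot']); x=r.as_matrix()[:,0]
    return s,np.array(s['position']),r,np.degrees(np.arctan2(x[1],x[0]))
def plan(T):
    """T: list of (x,y,z,yaw deg) TCP targets, tool down; prints row units"""
    s,p,r,y=pose()
    for t in T:
        rt=R.from_matrix(np.c_[[np.cos(np.radians(t[3])),np.sin(np.radians(t[3])),0],[np.sin(np.radians(t[3])),-np.cos(np.radians(t[3])),0],[0,0,-1]])
        print((r.inv().apply(np.array(t[:3])-p)/.5).round(4).tolist(),((r.inv()*rt).as_rotvec()/2/np.pi).round(4).tolist())
def polar(rad,a,z):  # grip at radius from collar axis, world hole angle a (deg); bar x points inward
    return (*(AX+rad*np.array([np.cos(np.radians(a)),np.sin(np.radians(a))])),z,a-180)
def report():
    s,p,r,y=pose(); v=p[:2]-AX; rad=np.linalg.norm(v); a=np.arctan2(v[1],v[0]); f=s['wrist_force'];t=s['torque']
    ft=-np.sin(a)*f[0]+np.cos(a)*f[1]
    print('t',s['time_s'],'p',p.round(4),'yaw',round(y,2),'tilt',np.degrees(np.arccos(-r.as_matrix()[2,2])).round(2),'rad %.4f ang %.2f'%(rad,np.degrees(a)%360),'F',f.round(1),'M',t.round(2),'Frad %.1f Ftan %.1f'%(f[0]*np.cos(a)+f[1]*np.sin(a),ft),'Tq %.2f %.2f'%(ft*rad,t[2]),'open %.3f grip %.1f'%(s['opening'],s['grip_force']),'q7 %.2f'%s['joint_positions'][6])
E
python3 -c "
from h import *
report()
plan([(.5,-.3,.25,13),(.46,0,.25,5),(.4318,.3182,.15,2.2)])"
```

```text
t 0.1 p [ 0.1485 -0.6323  0.2216] yaw 13.23 tilt 0.1 rad 0.7836 ang 234.55 F [-0.2  0.9  0.6] M [-0.03 -0.01 -0.01] Frad -0.6 Ftan -0.7 Tq -0.51 -0.01 open 0.999 grip 0.0 q7 -0.06
[0.8363, -0.4862, -0.0561] [-0.0003, 0.0, 0.0006]
[0.8957, -1.0886, -0.0551] [-0.0003, 0.0, 0.0228]
[0.9865, -1.7207, 0.1459] [-0.0003, 0.0, 0.0306]
```

Call:
carry_out --increments '[{"delta_pos": [0.105,-0.061,-0.007],"delta_rot": [0,0,0],"gripper": 1},{"delta_pos": [0.21,-0.122,-0.014],"delta_rot": [0,0,0],"gripper": 1},{"delta_pos": [0.315,-0.183,-0.021],"delta_rot": [0,0,0],"gripper": 1},{"delta_pos": [0.42,-0.244,-0.028],"delta_rot": [0,0,0],"gripper": 1},{"delta_pos": [0.525,-0.305,-0.035],"delta_rot": [0,0,0],"gripper": 1}]'

```text
time_s: 0.72
position: [0.3703, -0.4226, 0.2399]
eef_rot: [-3.121, -0.362, 0.0]
wrist_force: [0.9, -0.7, 0.2]
opening: 1.001
grip_force: 0.0
```

Call:
carry_out --increments '[{"delta_pos": [0.105,-0.061,-0.007],"delta_rot": [0,0,0],"gripper": 1},{"delta_pos": [0.21,-0.122,-0.014],"delta_rot": [0,0,0],"gripper": 1},{"delta_pos": [0.31,-0.183,-0.021],"delta_rot": [0,0,0],"gripper": 1},{"delta_pos": [0.325,-0.3,-0.021],"delta_rot": [0,0,0.005],"gripper": 1},{"delta_pos": [0.335,-0.42,-0.021],"delta_rot": [0,0,0.01],"gripper": 1}]'

```text
time_s: 1.35
position: [0.4844, -0.1792, 0.2497]
eef_rot: [-3.129, -0.263, 0.001]
wrist_force: [0.8, 0.7, 1.3]
opening: 1.002
grip_force: 0.0
```

```bash
python3 -c "
from h import *
report()
plan([(.46,0,.25,5),(.4318,.3182,.15,2.2)])"
```

```text
t 1.35 p [ 0.4844 -0.1792  0.2497] yaw 9.62 tilt 0.09 rad 0.2199 ang 237.37 F [0.8 0.7 1.3] M [-0.   -0.07 -0.01] Frad -1.0 Ftan 0.3 Tq 0.07 -0.01 open 1.002 grip 0.0 q7 -1.11
[0.0118, -0.3615, -0.0001] [-0.0002, 0.0001, 0.0128]
[0.0627, -0.9981, 0.2007] [-0.0002, 0.0001, 0.0206]
```

Call:
carry_out --increments '[{"delta_pos": [0.004,-0.12,0],"delta_rot": [0,0,0.004],"gripper": 1},{"delta_pos": [0.008,-0.24,0],"delta_rot": [0,0,0.008],"gripper": 1},{"delta_pos": [0.012,-0.36,0],"delta_rot": [0,0,0.013],"gripper": 1},{"delta_pos": [0.022,-0.48,0],"delta_rot": [0,0,0.016],"gripper": 1},{"delta_pos": [0.032,-0.6,0],"delta_rot": [0,0,0.02],"gripper": 1}]'

```text
time_s: 1.98
position: [0.4493, 0.1186, 0.2504]
eef_rot: [3.14, 0.065, 0.001]
wrist_force: [1.5, 0.2, 0.7]
opening: 1.0
grip_force: 0.0
```

Call:
carry_out --increments '[{"delta_pos": [-0.01,-0.1,0.04],"delta_rot": [0,0,0],"gripper": 1},{"delta_pos": [-0.02,-0.2,0.08],"delta_rot": [0,0,0],"gripper": 1},{"delta_pos": [-0.03,-0.3,0.13],"delta_rot": [0,0,0],"gripper": 1},{"delta_pos": [-0.036,-0.39,0.18],"delta_rot": [0,0,0],"gripper": 1},{"delta_pos": [-0.036,-0.39,0.2],"delta_rot": [0,0,0],"gripper": 1}]'

```text
time_s: 2.6
position: [0.4207, 0.3145, 0.1488]
eef_rot: [-3.139, -0.078, 0.007]
wrist_force: [0.2, -0.1, 0.1]
opening: 0.998
grip_force: 0.0
```

```bash
python3 -c "
from h import *
report()
plan([(.4318,.3182,.08,2.2),(.4318,.3182,.018,2.2)])"
```

```text
t 2.6 p [0.4207 0.3145 0.1488] yaw 2.84 tilt 0.26 rad 0.3584 ang 120.58 F [ 0.2 -0.1  0.1] M [ 0.01  0.04 -0.04] Frad -0.2 Ftan -0.1 Tq -0.03 -0.04 open 0.998 grip 0.0 q7 -2.37
[0.0232, -0.006, 0.1375] [-0.0003, 0.0007, 0.0018]
[0.0237, -0.0057, 0.2615] [-0.0003, 0.0007, 0.0018]
```

Call:
carry_out --increments '[{"delta_pos": [0.023,-0.006,0.06],"delta_rot": [0,0,0.002],"gripper": 1},{"delta_pos": [0.023,-0.006,0.14],"delta_rot": [0,0,0.002],"gripper": 1},{"delta_pos": [0.023,-0.006,0.2],"delta_rot": [0,0,0.002],"gripper": 1},{"delta_pos": [0.023,-0.006,0.2],"delta_rot": [0,0,0.002],"gripper": 1}]'

```text
time_s: 3.1
position: [0.4339, 0.312, 0.0484]
eef_rot: [3.138, 0.045, -0.007]
wrist_force: [-0.4, 0.4, 0.7]
opening: 0.999
grip_force: 0.0
```

```bash
python3 -c "
from h import *
report()
plan([(.4318,.3182,.0185,2.2)])
a,_=grab('side');b,_=grab('top')
c=lambda p,x,y:cv2.resize(p[y:y+45,x:x+60,::-1],(400,300),interpolation=cv2.INTER_CUBIC)
cv2.imwrite('pics/g1.png',np.hstack([c(a,220,220),c(b,186,178)]))
"
```

```text
t 3.1 p [0.4339 0.312  0.0484] yaw 1.64 tilt 0.31 rad 0.3496 ang 118.93 F [-0.4  0.4  0.7] M [0.02 0.01 0.03] Frad 0.6 Ftan 0.2 Tq 0.06 0.03 open 0.999 grip 0.0 q7 -2.49
[-0.0035, -0.0127, 0.0598] [0.0005, 0.0007, -0.0015]
```

View pics/g1.png

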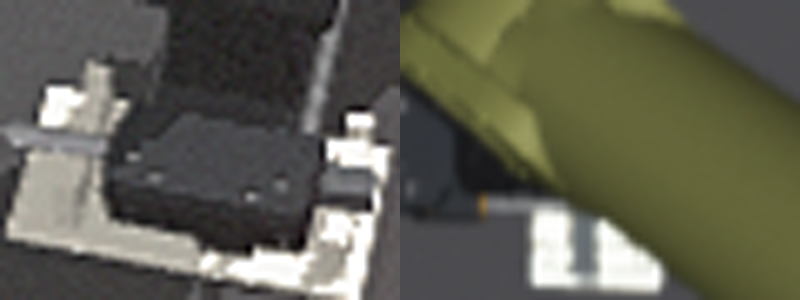

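The gripper straddles the handle: in the left half the nose shows at (50,137) and the handle end at (350,185). I'll descend, correct y by 6 mm, then close.

Call:
carry_out --increments '[{"delta_pos": [-0.0035,-0.013,0.03],"delta_rot": [0,0,-0.001],"gripper": 1},{"delta_pos": [-0.0035,-0.013,0.06],"delta_rot": [0,0,-0.001],"gripper": 1},{"delta_pos": [-0.0035,-0.013,0.06],"delta_rot": [0,0,-0.001],"gripper": 1},{"delta_pos": [-0.0035,-0.013,0.06],"delta_rot": [0,0,-0.001],"gripper": 1}]'

```text
time_s: 3.7
position: [0.4331, 0.321, 0.0205]
eef_rot: [3.141, 0.057, -0.0]
wrist_force: [0.2, 0.0, 0.1]
opening: 0.995
grip_force: 0.0
```

```bash
python3 -c "
from h import *
report()
plan([(.4318,.3182,.0185,2.2)])"
```

```text
t 3.7 p [0.4331 0.321  0.0205] yaw 2.08 tilt 0.01 rad 0.3579 ang 118.34 F [0.2 0.  0.1] M [-0.03 -0.03 -0.  ] Frad -0.1 Ftan -0.2 Tq -0.07 -0.00 open 0.995 grip 0.0 q7 -2.53
[-0.0028, 0.0056, 0.004] [0.0, 0.0, -0.0003]
```

Call:
carry_out --increments '[{"delta_pos": [-0.003,0.005,0.004],"delta_rot": [0,0,0],"gripper": -0.4},{"delta_pos": [-0.003,0.005,0.004],"delta_rot": [0,0,0],"gripper": -1},{"delta_pos": [-0.003,0.005,0.004],"delta_rot": [0,0,0],"gripper": -1},{"delta_pos": [-0.003,0.005,0.004],"delta_rot": [0,0,0],"gripper": -1},{"delta_pos": [-0.003,0.005,0.004],"delta_rot": [0,0,0],"gripper": -1}]' --newtons 50

```text
time_s: 4.32
position: [0.4317, 0.3184, 0.0185]
eef_rot: [3.141, 0.057, -0.0]
wrist_force: [-0.2, 0.5, -0.0]
opening: 0.513
grip_force: 0.0
```

Call:
carry_out --increments '[{"delta_pos": [0,0,0],"delta_rot": [0,0,0],"gripper": -1},{"delta_pos": [0,0,0],"delta_rot": [0,0,0],"gripper": -1},{"delta_pos": [0,0,0],"delta_rot": [0,0,0],"gripper": -1},{"delta_pos": [0,0,0],"delta_rot": [0,0,0],"gripper": -1}]'

```text
time_s: 4.82
position: [0.4317, 0.3181, 0.0185]
eef_rot: [3.141, 0.056, -0.0]
wrist_force: [-0.4, -0.9, 0.0]
opening: 0.151
grip_force: 50.0
```

```bash
python3 -c "
from h import *
report()
p=pose()[1]
plan([(p[0],p[1],.14,2.2),polar(.17,206,.14),polar(.17,206,.0518)])"
```

```text
t 4.825 p [0.4317 0.3181 0.0185] yaw 2.06 tilt 0.03 rad 0.3560 ang 118.76 F [-0.4 -0.9  0. ] M [-0.16  0.08  0.  ] Frad -0.6 Ftan 0.8 Tq 0.29 0.00 open 0.151 grip 50.0 q7 -2.53
[-0.0, 0.0001, -0.2431] [0.0001, 0.0, -0.0004]
[0.0092, 0.7742, -0.2426] [0.0001, 0.0, -0.0665]
[0.0092, 0.7741, -0.0662] [0.0001, 0.0, -0.0665]
```

Call:
carry_out --increments '[{"delta_pos": [0,0,-0.04],"delta_rot": [0,0,0],"gripper": -1},{"delta_pos": [0,0.0,-0.12],"delta_rot": [0,0,0],"gripper": -1},{"delta_pos": [0,0.06,-0.22],"delta_rot": [0,0,0],"gripper": -1},{"delta_pos": [0.002,0.16,-0.243],"delta_rot": [0,0,-0.01],"gripper": -1},{"delta_pos": [0.004,0.27,-0.243],"delta_rot": [0,0,-0.025],"gripper": -1}]'

```text
time_s: 5.45
position: [0.4395, 0.1836, 0.1423]
eef_rot: [3.126, 0.312, 0.006]
wrist_force: [1.2, 0.2, -2.0]
opening: 0.152
grip_force: 50.0
```

```bash
python3 -c "
from h import *
report()
plan([polar(.17,206,.14),polar(.17,206,.0515)])"
```

```text
t 5.45 p [0.4395 0.1836 0.1423] yaw 11.38 tilt 0.24 rad 0.2415 ang 132.63 F [ 1.2  0.2 -2. ] M [-0.09 -0.06  0.02] Frad -0.7 Ftan -1.1 Tq -0.26 0.02 open 0.152 grip 50.0 q7 -1.86
[-0.0785, 0.4987, 0.0045] [0.0002, -0.0006, -0.0406]
[-0.0792, 0.4986, 0.1815] [0.0002, -0.0006, -0.0406]
```

Call:
carry_out --increments '[{"delta_pos": [-0.018,0.11,0.0],"delta_rot": [0,0,-0.01],"gripper": -1},{"delta_pos": [-0.036,0.22,0],"delta_rot": [0,0,-0.02],"gripper": -1},{"delta_pos": [-0.054,0.33,0.004],"delta_rot": [0,0,-0.03],"gripper": -1},{"delta_pos": [-0.07,0.43,0.004],"delta_rot": [0,0,-0.04],"gripper": -1},{"delta_pos": [-0.079,0.498,0.004],"delta_rot": [0,0,-0.0405],"gripper": -1}]'

```text
time_s: 6.08
position: [0.4476, -0.0707, 0.1391]
eef_rot: [3.062, 0.695, 0.001]
wrist_force: [0.3, 1.0, -2.7]
opening: 0.155
grip_force: 50.0
```

Call:
carry_out --increments '[{"delta_pos": [0,0,0.03],"delta_rot": [0,0,0],"gripper": -1},{"delta_pos": [0,0,0.08],"delta_rot": [0,0,0],"gripper": -1},{"delta_pos": [0,0,0.14],"delta_rot": [0,0,0],"gripper": -1},{"delta_pos": [0,0,0.14],"delta_rot": [0,0,0],"gripper": -1}]'

```text
time_s: 6.58
position: [0.4456, -0.0666, 0.0666]
eef_rot: [-3.06, -0.7, 0.006]
wrist_force: [0.9, 0.2, -1.9]
opening: 0.155
grip_force: 50.0
```

```bash
python3 -c "
from h import *
report()
plan([polar(.17,206.3,.0515),polar(.160,206.3,.0515),polar(.118,206.3,.0515)])
a,_=grab('side','s2');b,_=grab('top','t2')
c=lambda p,x,y:cv2.resize(p[y:y+45,x:x+60,::-1],(400,300),interpolation=cv2.INTER_CUBIC)
cv2.imwrite('pics/g2.png',np.hstack([c(a,205,125),c(b,268,155)]))
"
```

```text
t 6.575 p [ 0.4456 -0.0666  0.0666] yaw 25.77 tilt 0.28 rad 0.1734 ang 204.76 F [ 0.9  0.2 -1.9] M [ 0.03  0.01 -0.07] Frad -0.9 Ftan 0.2 Tq 0.03 -0.07 open 0.155 grip 50.0 q7 -1.09
[0.0068, 0.0094, 0.0301] [-0.0006, 0.0005, -0.0015]
[0.0268, 0.0092, 0.03] [-0.0006, 0.0005, -0.0015]
[0.1108, 0.0084, 0.0297] [-0.0006, 0.0005, -0.0015]
```

View pics/g2.png

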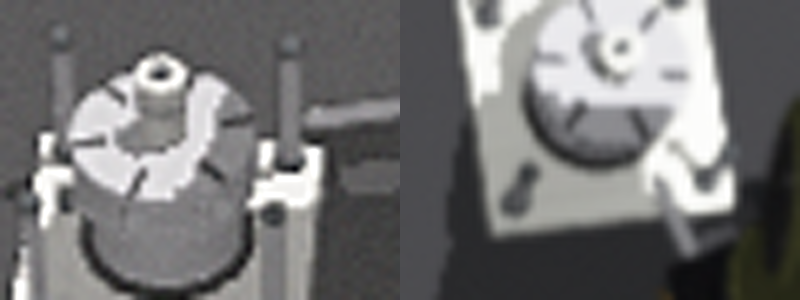

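The nose (right half, about (675,215)) points at the groove at (645,125). I'll correct the pose and check it before inserting.

Call:
carry_out --increments '[{"delta_pos": [0.0068,0.0094,0.015],"delta_rot": [-0.0006,0.0005,-0.0015],"gripper": -1},{"delta_pos": [0.0068,0.0094,0.03],"delta_rot": [-0.0006,0.0005,-0.0015],"gripper": -1},{"delta_pos": [0.0068,0.0094,0.03],"delta_rot": [-0.0006,0.0005,-0.0015],"gripper": -1},{"delta_pos": [0.0068,0.0094,0.03],"delta_rot": [-0.0006,0.0005,-0.0015],"gripper": -1}]'

```text
time_s: 7.18
position: [0.4527, -0.0712, 0.0531]
eef_rot: [3.057, 0.711, 0.006]
wrist_force: [0.0, 0.5, -1.7]
opening: 0.151
grip_force: 50.0
```

```bash
python3 -c "
from h import *
report()
plan([polar(.17,206.3,.0515),polar(.154,206.3,.0515),polar(.118,206.3,.0515)])
"
```

```text
t 7.175 p [ 0.4527 -0.0712  0.0531] yaw 26.18 tilt 0.28 rad 0.1689 ang 207.18 F [ 0.   0.5 -1.7] M [-0.06 -0.04  0.01] Frad -0.2 Ftan -0.4 Tq -0.07 0.01 open 0.151 grip 50.0 q7 -1.10
[-0.0022, -0.0052, 0.0031] [0.0006, -0.0005, -0.0003]
[0.0298, -0.0053, 0.0032] [0.0006, -0.0005, -0.0003]
[0.1018, -0.0054, 0.0034] [0.0006, -0.0005, -0.0003]
```

Call:
carry_out --increments '[{"delta_pos": [-0.002,-0.0052,0.0032],"delta_rot": [0.0006,-0.0005,-0.0003],"gripper": -1},{"delta_pos": [-0.002,-0.0052,0.0032],"delta_rot": [0.0006,-0.0005,-0.0003],"gripper": -1},{"delta_pos": [0.015,-0.0052,0.0032],"delta_rot": [0.0006,-0.0005,-0.0003],"gripper": -1},{"delta_pos": [0.032,-0.0052,0.0032],"delta_rot": [0.0006,-0.0005,-0.0003],"gripper": -1},{"delta_pos": [0.044,-0.0052,0.0032],"delta_rot": [0.0006,-0.0005,-0.0003],"gripper": -1}]'

```text
time_s: 7.8
position: [0.4722, -0.0586, 0.0516]
eef_rot: [-3.059, -0.715, -0.001]
wrist_force: [0.8, -0.2, -2.6]
opening: 0.156
grip_force: 50.0
```

```bash
python3 -c "
from h import *
report()
plan([polar(.147,206.3,.0515),polar(.119,206.3,.0515)])
"
```

```text
t 7.8 p [ 0.4722 -0.0586  0.0516] yaw 26.33 tilt 0.03 rad 0.1459 ang 206.29 F [ 0.8 -0.2 -2.6] M [ 0.03  0.   -0.03] Frad -0.6 Ftan 0.5 Tq 0.07 -0.03 open 0.156 grip 50.0 q7 -1.16
[-0.0023, 0.0001, 0.0002] [-0.0, -0.0001, 0.0001]
[0.0537, 0.0001, 0.0002] [-0.0, -0.0001, 0.0001]
```

Perfectly aligned, and no contact force at r = 0.146 (tip at 0.040, inside the rim). I'll continue inwards.

Call:
carry_out --increments '[{"delta_pos": [0.012,0,0],"delta_rot": [0,0,0],"gripper": -1},{"delta_pos": [0.024,0,0],"delta_rot": [0,0,0],"gripper": -1},{"delta_pos": [0.036,0,0],"delta_rot": [0,0,0],"gripper": -1},{"delta_pos": [0.047,0,0],"delta_rot": [0,0,0],"gripper": -1},{"delta_pos": [0.047,0,0],"delta_rot": [0,0,0],"gripper": -1}]'

```text
time_s: 8.43
position: [0.4928, -0.0484, 0.0515]
eef_rot: [-3.059, -0.715, -0.0]
wrist_force: [-0.2, -0.3, -2.3]
opening: 0.156
grip_force: 50.0
```

```bash
python3 -c "
from h import *
report()
for a in range(206,150,-4): 
  plan([polar(.121,a,.0515)])
"
```

```text
t 8.425 p [ 0.4928 -0.0484  0.0515] yaw 26.32 tilt 0.02 rad 0.1229 ang 206.27 F [-0.2 -0.3 -2.3] M [ 0.04 -0.01  0.02] Frad 0.3 Ftan 0.2 Tq 0.02 0.02 open 0.156 grip 50.0 q7 -1.21
[0.0039, -0.0011, 0.0] [-0.0, -0.0, 0.0009]
[0.0046, -0.018, 0.0] [-0.0, -0.0, 0.012]
[0.0064, -0.0348, 0.0] [-0.0, -0.0, 0.0231]
[0.0095, -0.0514, 0.0] [-0.0, -0.0, 0.0342]
[0.0137, -0.0678, 0.0] [-0.0, -0.0, 0.0453]
[0.019, -0.0838, 0.0] [-0.0, -0.0, 0.0565]
[0.0254, -0.0995, 0.0] [-0.0, -0.0, 0.0676]
[0.0329, -0.1146, 0.0] [-0.0, -0.0, 0.0787]
[0.0414, -0.1292, 0.0] [-0.0, -0.0, 0.0898]
[0.0509, -0.1431, 0.0] [-0.0, -0.0, 0.1009]
[0.0614, -0.1564, 0.0] [-0.0, -0.0, 0.112]
[0.0728, -0.1689, 0.0] [-0.0, -0.0, 0.1231]
[0.085, -0.1805, 0.0001] [-0.0, -0.0, 0.1342]
[0.098, -0.1913, 0.0001] [-0.0, -0.0, 0.1453]
```

Inserted (tip about 17 mm from the axis). First part of the stroke, about 20° clockwise.

Call:
carry_out --increments '[{"delta_pos": [0.0046,-0.018,0],"delta_rot": [0,0,0.012],"gripper": -1},{"delta_pos": [0.0064,-0.0348,0],"delta_rot": [0,0,0.023],"gripper": -1},{"delta_pos": [0.0095,-0.0514,0],"delta_rot": [0,0,0.0342],"gripper": -1},{"delta_pos": [0.0137,-0.0678,0],"delta_rot": [0,0,0.0453],"gripper": -1},{"delta_pos": [0.019,-0.0838,0],"delta_rot": [0,0,0.0565],"gripper": -1}]'

```text
time_s: 9.05
position: [0.482, -0.01, 0.0515]
eef_rot: [3.134, 0.154, -0.001]
wrist_force: [0.4, -5.5, -1.8]
opening: 0.151
grip_force: 50.1
```

```bash
python3 -c "
from h import *
report()
for a in range(182,150,-4): 
  plan([polar(.121,a,.0515)])
"
```

```text
t 9.05 p [ 0.482  -0.01    0.0515] yaw 5.64 tilt 0.21 rad 0.1221 ang 187.53 F [ 0.4 -5.5 -1.8] M [-1.24  0.01 -0.33] Frad 0.3 Ftan 5.5 Tq 0.67 -0.33 open 0.151 grip 50.1 q7 -1.63
[0.0025, -0.0234, -0.0002] [0.0006, 0.0001, 0.0101]
[0.0042, -0.0402, -0.0002] [0.0006, 0.0001, 0.0212]
[0.007, -0.0569, -0.0003] [0.0006, 0.0001, 0.0323]
[0.011, -0.0733, -0.0004] [0.0006, 0.0001, 0.0435]
[0.0161, -0.0894, -0.0004] [0.0006, 0.0, 0.0546]
[0.0223, -0.1051, -0.0005] [0.0006, 0.0, 0.0657]
[0.0296, -0.1203, -0.0006] [0.0006, 0.0, 0.0768]
[0.038, -0.135, -0.0006] [0.0006, -0.0, 0.0879]
```

The torque is 0.67−0.33 = 0.34 N m, exactly the friction figure, so this measure works. I'll go on to about 157°, short of the rod at about 153°.

Call:
carry_out --increments '[{"delta_pos": [0.0025,-0.0234,0],"delta_rot": [0,0,0.0101],"gripper": -1},{"delta_pos": [0.007,-0.0569,0],"delta_rot": [0,0,0.0323],"gripper": -1},{"delta_pos": [0.0161,-0.0894,0],"delta_rot": [0,0,0.0546],"gripper": -1},{"delta_pos": [0.0223,-0.105,0],"delta_rot": [0,0,0.0657],"gripper": -1},{"delta_pos": [0.0315,-0.124,0],"delta_rot": [0,0,0.0795],"gripper": -1}]'

```text
time_s: 9.68
position: [0.4901, 0.0517, 0.0509]
eef_rot: [3.072, -0.628, -0.004]
wrist_force: [-2.8, -8.7, 0.2]
opening: 0.153
grip_force: 50.6
```

Call:
carry_out --increments '[{"delta_pos": [0,0,0],"delta_rot": [0,0,0],"gripper": -1},{"delta_pos": [0,0,0],"delta_rot": [0,0,0],"gripper": -1}]'

```text
time_s: 9.93
position: [0.4905, 0.0524, 0.051]
eef_rot: [3.074, -0.623, -0.003]
wrist_force: [-1.0, -7.8, -1.2]
opening: 0.156
grip_force: 50.4
```

```bash
python3 -c "
from h import *
report()
y=pose()[3]+180
plan([polar(.121,y+1.2,.0515),polar(.165,y+1.2,.0515),polar(.175,y+1.2,.0515)])
"
```

```text
t 9.925 p [0.4905 0.0524 0.051 ] yaw -22.9 tilt 0.31 rad 0.1217 ang 157.60 F [-1.  -7.8 -1.2] M [-1.48  0.33 -0.56] Frad -2.0 Ftan 7.7 Tq 0.93 -0.56 open 0.156 grip 50.4 q7 -2.27
[0.0014, 0.0029, -0.001] [0.0009, 0.0001, -0.0033]
[-0.0866, 0.0048, -0.0009] [0.0009, 0.0001, -0.0033]
[-0.1066, 0.0052, -0.0009] [0.0009, 0.0001, -0.0033]
```

Call:
carry_out --increments '[{"delta_pos": [0.0014,0.004,-0.001],"delta_rot": [0.0009,0,-0.005],"gripper": -1},{"delta_pos": [-0.01,0.0042,-0.001],"delta_rot": [0.0009,0,-0.005],"gripper": -1},{"delta_pos": [-0.035,0.0048,-0.001],"delta_rot": [0.0009,0,-0.005],"gripper": -1},{"delta_pos": [-0.065,0.0055,-0.001],"delta_rot": [0.0009,0,-0.005],"gripper": -1},{"delta_pos": [-0.088,0.006,-0.001],"delta_rot": [0.0009,0,-0.005],"gripper": -1}]'

```text
time_s: 10.55
position: [0.449, 0.0706, 0.0519]
eef_rot: [-3.084, 0.568, -0.001]
wrist_force: [0.5, -0.4, -2.1]
opening: 0.15
grip_force: 50.0
```

```bash
python3 -c "
from h import *
report()
for a in (166,175,184,193,202,210,218): plan([polar(.165,a,.0515)])
a,_=grab('side','s3');b,_=grab('top','t3')
c=lambda p,x,y:cv2.resize(p[y:y+45,x:x+60,::-1],(400,300),interpolation=cv2.INTER_CUBIC)
cv2.imwrite('pics/g3.png',np.hstack([c(a,200,125),c(b,268,145)]))
"
```

```text
t 10.55 p [0.449  0.0706 0.0519] yaw -20.88 tilt 0.31 rad 0.1670 ang 157.24 F [ 0.5 -0.4 -2.1] M [ 0.11 -0.02  0.03] Frad -0.6 Ftan 0.2 Tq 0.03 0.03 open 0.150 grip 50.0 q7 -2.22
[0.0061, 0.0505, 0.0005] [-0.0009, -0.0, -0.0191]
[0.0163, 0.1013, 0.0003] [-0.0009, -0.0001, -0.0441]
[0.0344, 0.1498, -0.0] [-0.0009, -0.0002, -0.0691]
[0.0598, 0.1949, -0.0003] [-0.0008, -0.0002, -0.0941]
[0.0919, 0.2355, -0.0005] [-0.0008, -0.0003, -0.1191]
[0.1255, 0.267, -0.0007] [-0.0008, -0.0004, -0.1413]
[0.1632, 0.2935, -0.0008] [-0.0008, -0.0004, -0.1636]
```

View pics/g3.png

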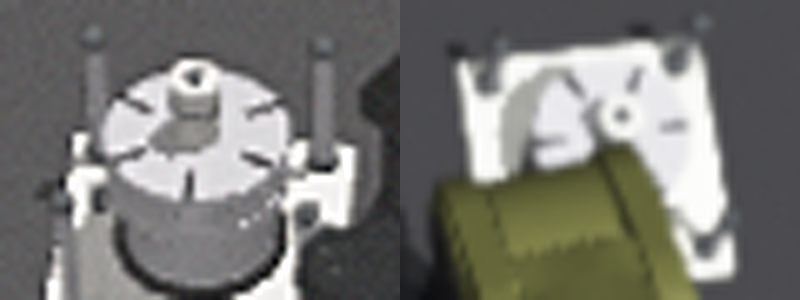

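Left half: grooves at (262,105), (258,160), (190,185), (127,158) and (137,104). Right half: grooves at (575,80), (634,80), (675,125) and (551,141); the arm hides the rest.

```bash
python3 -c "
from h import *
f=lambda X,x0,y0:(np.float64(X)+.5)*.15-.5+[x0,y0]
for n,g,c in(('side',f([(262,105),(258,160),(190,185),(127,158),(137,104)],200,125),[.6023,.0048]),('top',f([(175,80),(234,80),(275,125),(151,141)],268,145),[.6037,.0063])):
    w=onplane(n,g,.086)[:,:2]-c; a=np.degrees(np.arctan2(w[:,1],w[:,0])); print(n,a.round(1),np.degrees(np.angle(np.exp(6j*np.radians(a)).mean()))/6)
"
```

```text
side [-135.6  160.2  101.1   44.4  -17.4] -17.47316899291818
top [ 36.8 -18.6 -77.7 100.9] -19.635514310369462
```

The side and top views put the hole at about 161° (the bar had slack in the hole), so the next hole is at about 221°. Swinging back.

Call:
carry_out --increments '[{"delta_pos": [0.0061,0.0505,0.0],"delta_rot": [-0.0009,0,-0.0191],"gripper": -1},{"delta_pos": [0.0163,0.1013,0],"delta_rot": [-0.0009,0,-0.0441],"gripper": -1},{"delta_pos": [0.0344,0.1498,0],"delta_rot": [-0.0009,0,-0.0691],"gripper": -1},{"delta_pos": [0.0598,0.1949,0],"delta_rot": [-0.0008,0,-0.0941],"gripper": -1},{"delta_pos": [0.0919,0.2355,0],"delta_rot": [-0.0008,0,-0.1191],"gripper": -1}]'

```text
time_s: 11.28
position: [0.4513, -0.0567, 0.0515]
eef_rot: [3.081, 0.608, 0.004]
wrist_force: [0.7, 0.2, -1.2]
opening: 0.156
grip_force: 50.0
```

```bash
python3 -c "
from h import *
report()
for a in (211,220.7): plan([polar(.165,a,.0515)])
"
```

```text
t 11.275 p [ 0.4513 -0.0567  0.0515] yaw 22.34 tilt 0.17 rad 0.1641 ang 202.45 F [ 0.7  0.2 -1.2] M [0.06 0.   0.05] Frad -0.7 Ftan 0.1 Tq 0.01 0.05 open 0.156 grip 50.0 q7 -1.18
[0.002, 0.049, 0.0001] [0.0002, -0.0004, -0.0241]
[0.0151, 0.1033, 0.0002] [0.0003, -0.0004, -0.051]
```

Call:
carry_out --increments '[{"delta_pos": [0.002,0.049,0],"delta_rot": [0,0,-0.0241],"gripper": -1},{"delta_pos": [0.0151,0.1033,0],"delta_rot": [0,0,-0.051],"gripper": -1},{"delta_pos": [0.0151,0.1033,0],"delta_rot": [0,0,-0.051],"gripper": -1},{"delta_pos": [0.0151,0.1033,0],"delta_rot": [0,0,-0.051],"gripper": -1}]'

```text
time_s: 11.78
position: [0.477, -0.1002, 0.0512]
eef_rot: [-2.949, -1.083, -0.003]
wrist_force: [-0.3, 0.4, -1.6]
opening: 0.152
grip_force: 50.0
```

```bash
python3 -c "
from h import *
report()
for r in (.165,.15,.14,.121): plan([polar(r,220.7,.0515)])
a,_=grab('side','s4');b,_=grab('top','t4')
c=lambda p,x,y:cv2.resize(p[y:y+45,x:x+60,::-1],(400,300),interpolation=cv2.INTER_CUBIC)
cv2.imwrite('pics/g4.png',np.hstack([c(a,200,125),c(b,268,145)]))
"
```

```text
t 11.775 p [ 0.477  -0.1002  0.0512] yaw 40.33 tilt 0.11 rad 0.1647 ang 220.12 F [-0.3  0.4 -1.6] M [ 0.02 -0.03  0.04] Frad -0.0 Ftan -0.5 Tq -0.08 0.04 open 0.152 grip 50.0 q7 -0.83
[-0.0005, 0.0034, -0.0006] [0.0, -0.0003, -0.001]
[0.0295, 0.0032, -0.0006] [0.0, -0.0003, -0.001]
[0.0495, 0.003, -0.0006] [0.0, -0.0003, -0.001]
[0.0875, 0.0028, -0.0005] [0.0, -0.0003, -0.001]
```

View pics/g4.png

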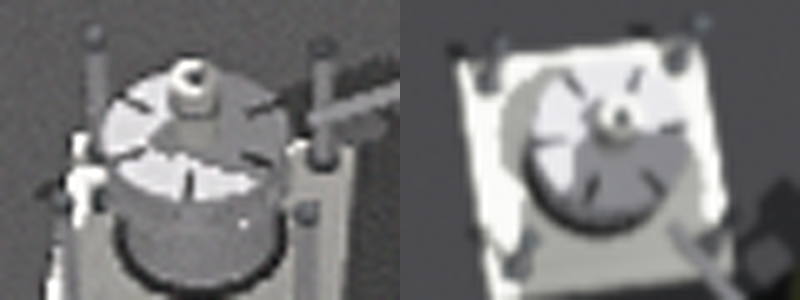

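The nose tip is at about (672,228) in the right half, next to the groove at (654,188). Checking the angle numerically.

```bash
python3 -c "
from h import *
f=lambda X,x0,y0:(np.float64(X)+.5)*.15-.5+[x0,y0]
w=onplane('top',f([(175,80),(234,78),(274,128),(254,188),(192,190),(150,141)],268,145),.086)[:,:2]
for c in ([.6037,.0063],w.mean(0)):
    v=w-c; a=np.degrees(np.arctan2(v[:,1],v[:,0])); print(c,a.round(1),np.degrees(np.angle(np.exp(6j*np.radians(a)).mean()))/6)
"
```

```text
[0.6037, 0.0063] [  36.8  -17.9  -80.4 -140.7  162.9  100.8] -19.742668558079057
[0.60361236 0.00595998] [  37.2  -17.4  -80.2 -141.   162.3  100.6] -19.742278597583745
```

Call:
carry_out --increments '[{"delta_pos": [0.01,0.003,-0.0006],"delta_rot": [0,0,-0.001],"gripper": -1},{"delta_pos": [0.025,0.003,-0.0006],"delta_rot": [0,0,-0.001],"gripper": -1},{"delta_pos": [0.037,0.003,-0.0006],"delta_rot": [0,0,-0.001],"gripper": -1},{"delta_pos": [0.045,0.003,-0.0006],"delta_rot": [0,0,-0.001],"gripper": -1},{"delta_pos": [0.05,0.003,-0.0006],"delta_rot": [0,0,-0.001],"gripper": -1}]'

```text
time_s: 12.5
position: [0.4974, -0.0856, 0.0517]
eef_rot: [2.945, 1.094, 0.003]
wrist_force: [-0.2, -0.2, -1.8]
opening: 0.153
grip_force: 50.0
```

```bash
python3 -c "
from h import *
report()
for r in (.13,.121): plan([polar(r,220.7,.0515)])
"
```

```text
t 12.5 p [ 0.4974 -0.0856  0.0517] yaw 40.75 tilt 0.12 rad 0.1398 ang 220.92 F [-0.2 -0.2 -1.8] M [-0.05  0.02 -0.03] Frad 0.2 Ftan 0.0 Tq 0.00 -0.03 open 0.153 grip 50.0 q7 -0.88
[0.0196, -0.0011, 0.0003] [0.0002, -0.0003, 0.0001]
[0.0376, -0.0011, 0.0004] [0.0002, -0.0003, 0.0001]
```

In without contact (tip at 34 mm). Finishing the insertion and planning the second stroke.

Call:
carry_out --increments '[{"delta_pos": [0.012,-0.0005,0.0],"delta_rot": [0,0,0],"gripper": -1},{"delta_pos": [0.024,-0.0005,0],"delta_rot": [0,0,0],"gripper": -1},{"delta_pos": [0.036,-0.0005,0],"delta_rot": [0,0,0],"gripper": -1},{"delta_pos": [0.036,-0.0005,0],"delta_rot": [0,0,0],"gripper": -1}]'

```text
time_s: 13.0
position: [0.5111, -0.0733, 0.0518]
eef_rot: [2.945, 1.094, 0.004]
wrist_force: [0.1, 0.4, -1.9]
opening: 0.156
grip_force: 50.0
```

```bash
python3 -c "
from h import *
report()
for a in (218.5,216.5,214.5,212.5,211): plan([polar(.121,a,.0515)])
"
```

```text
t 13.0 p [ 0.5111 -0.0733  0.0518] yaw 40.78 tilt 0.14 rad 0.1214 ang 220.80 F [ 0.1  0.4 -1.9] M [-0.04 -0.02  0.04] Frad -0.4 Ftan -0.2 Tq -0.02 0.04 open 0.156 grip 50.0 q7 -0.92
[0.001, -0.0097, 0.0005] [0.0002, -0.0004, 0.0063]
[0.0015, -0.0181, 0.0005] [0.0002, -0.0004, 0.0119]
[0.0023, -0.0266, 0.0005] [0.0001, -0.0004, 0.0174]
[0.0034, -0.0349, 0.0005] [0.0001, -0.0004, 0.023]
[0.0044, -0.0412, 0.0005] [0.0001, -0.0004, 0.0272]
```

Call:
carry_out --increments '[{"delta_pos": [0.001,-0.0097,0.0005],"delta_rot": [0,0,0.0063],"gripper": -1},{"delta_pos": [0.0015,-0.0181,0.0005],"delta_rot": [0,0,0.0119],"gripper": -1},{"delta_pos": [0.0023,-0.0266,0.0005],"delta_rot": [0,0,0.0174],"gripper": -1},{"delta_pos": [0.0034,-0.0349,0.0005],"delta_rot": [0,0,0.023],"gripper": -1},{"delta_pos": [0.0044,-0.0412,0.0005],"delta_rot": [0,0,0.0272],"gripper": -1}]'

```text
time_s: 13.62
position: [0.4996, -0.059, 0.0519]
eef_rot: [3.026, 0.831, 0.005]
wrist_force: [2.6, -5.4, -3.2]
opening: 0.156
grip_force: 50.2
```

```bash
cat >> h.py <<'E'
def nxt(*das):
    report(); s,p,r,y=pose(); v=p[:2]-AX; a=np.degrees(np.arctan2(v[1],v[0]))%360
    a=(a+y%360+180*(y%360<180)-180*(y%360>=180))/2
    print('a',a)
    for d in das: plan([polar(.121,a-d,.0515)])
E
python3 -c "
from h import *
nxt(2,4,6)
"
```

```text
t 13.625 p [ 0.4996 -0.059   0.0519] yaw 30.72 tilt 0.27 rad 0.1221 ang 212.13 F [ 2.6 -5.4 -3.2] M [-1.22 -0.54 -0.42] Frad 0.7 Ftan 5.9 Tq 0.72 -0.42 open 0.156 grip 50.2 q7 -1.10
a 211.42301358886334
[0.0023, -0.0115, 0.0007] [0.0006, -0.0004, 0.0036]
[0.0026, -0.0199, 0.0007] [0.0006, -0.0004, 0.0092]
[0.0032, -0.0283, 0.0007] [0.0006, -0.0004, 0.0147]
```

Only friction (0.30 N m). Next come pure arc increments from the commanded pose: 5° here, as the earliest bottoming is about 7° away.

Call:
carry_out --increments '[{"delta_pos": [0.0001,-0.007,0],"delta_rot": [0,0,0.0046],"gripper": -1},{"delta_pos": [0.0005,-0.014,0],"delta_rot": [0,0,0.0093],"gripper": -1},{"delta_pos": [0.001,-0.021,0],"delta_rot": [0,0,0.0139],"gripper": -1},{"delta_pos": [0.001,-0.021,0],"delta_rot": [0,0,0.0139],"gripper": -1}]'

```text
time_s: 14.12
position: [0.4943, -0.0496, 0.0518]
eef_rot: [3.06, 0.7, 0.004]
wrist_force: [1.6, -5.6, -2.8]
opening: 0.152
grip_force: 50.2
```

```bash
python3 -c "
from h import *
report()
"
```

```text
t 14.125 p [ 0.4943 -0.0496  0.0518] yaw 25.77 tilt 0.23 rad 0.1221 ang 207.10 F [ 1.6 -5.6 -2.8] M [-1.18 -0.34 -0.38] Frad 1.1 Ftan 5.7 Tq 0.70 -0.38 open 0.152 grip 50.2 q7 -1.20
```

Call:
carry_out --increments '[{"delta_pos": [0.0001,-0.0063,0],"delta_rot": [0,0,0.0042],"gripper": -1},{"delta_pos": [0.0003,-0.0127,0],"delta_rot": [0,0,0.0083],"gripper": -1},{"delta_pos": [0.0003,-0.0127,0],"delta_rot": [0,0,0.0083],"gripper": -1}]'

```text
time_s: 14.5
position: [0.4915, -0.044, 0.0518]
eef_rot: [3.077, 0.62, 0.004]
wrist_force: [1.6, -5.3, -1.7]
opening: 0.159
grip_force: 50.2
```

```bash
python3 -c "
from h import *
report()
"
```

```text
t 14.5 p [ 0.4915 -0.044   0.0518] yaw 22.77 tilt 0.22 rad 0.1222 ang 204.15 F [ 1.6 -5.3 -1.7] M [-1.26 -0.31 -0.43] Frad 0.7 Ftan 5.5 Tq 0.67 -0.43 open 0.159 grip 50.2 q7 -1.26
```

Call:
carry_out --increments '[{"delta_pos": [0.0001,-0.0063,0],"delta_rot": [0,0,0.0042],"gripper": -1},{"delta_pos": [0.0003,-0.0127,0],"delta_rot": [0,0,0.0083],"gripper": -1},{"delta_pos": [0.0003,-0.0127,0],"delta_rot": [0,0,0.0083],"gripper": -1}]'

```text
time_s: 14.88
position: [0.4891, -0.0381, 0.0517]
eef_rot: [3.092, 0.539, 0.004]
wrist_force: [0.6, -6.0, -2.4]
opening: 0.155
grip_force: 50.2
```

```bash
python3 -c "
from h import *
report()
"
```

```text
t 14.875 p [ 0.4891 -0.0381  0.0517] yaw 19.79 tilt 0.21 rad 0.1221 ang 201.15 F [ 0.6 -6.  -2.4] M [-1.28 -0.29 -0.41] Frad 1.6 Ftan 5.9 Tq 0.72 -0.41 open 0.155 grip 50.2 q7 -1.32
```

Call:
carry_out --increments '[{"delta_pos": [0.0001,-0.0063,0],"delta_rot": [0,0,0.0042],"gripper": -1},{"delta_pos": [0.0003,-0.0127,0],"delta_rot": [0,0,0.0083],"gripper": -1},{"delta_pos": [0.0003,-0.0127,0],"delta_rot": [0,0,0.0083],"gripper": -1}]'

```text
time_s: 15.25
position: [0.487, -0.0321, 0.0517]
eef_rot: [3.105, 0.458, 0.004]
wrist_force: [1.1, -7.0, -2.5]
opening: 0.153
grip_force: 50.2
```

```bash
python3 -c "
from h import *
report()
"
```

```text
t 15.25 p [ 0.487  -0.0321  0.0517] yaw 16.79 tilt 0.2 rad 0.1221 ang 198.17 F [ 1.1 -7.  -2.5] M [-1.27 -0.24 -0.35] Frad 1.2 Ftan 7.0 Tq 0.86 -0.35 open 0.153 grip 50.2 q7 -1.38
```

Call:
carry_out --increments '[{"delta_pos": [0.0001,-0.0042,0],"delta_rot": [0,0,0.0028],"gripper": -1},{"delta_pos": [0.0002,-0.0084,0],"delta_rot": [0,0,0.0056],"gripper": -1},{"delta_pos": [0.0002,-0.0084,0],"delta_rot": [0,0,0.0056],"gripper": -1}]'

```text
time_s: 15.62
position: [0.4857, -0.0281, 0.0516]
eef_rot: [3.113, 0.404, 0.003]
wrist_force: [0.5, -6.0, -2.1]
opening: 0.156
grip_force: 50.2
```

```bash
python3 -c "
from h import *
report()
"
```

```text
t 15.625 p [ 0.4857 -0.0281  0.0516] yaw 14.78 tilt 0.19 rad 0.1222 ang 196.21 F [ 0.5 -6.  -2.1] M [-1.27 -0.2  -0.43] Frad 1.2 Ftan 5.9 Tq 0.72 -0.43 open 0.156 grip 50.2 q7 -1.42
```

Still friction only (0.29). On by 3°.

Call:
carry_out --increments '[{"delta_pos": [0.0001,-0.0063,0],"delta_rot": [0,0,0.0042],"gripper": -1},{"delta_pos": [0.0003,-0.0127,0],"delta_rot": [0,0,0.0083],"gripper": -1},{"delta_pos": [0.0003,-0.0127,0],"delta_rot": [0,0,0.0083],"gripper": -1}]'

```text
time_s: 16.0
position: [0.4841, -0.0219, 0.0516]
eef_rot: [3.122, 0.322, 0.003]
wrist_force: [1.0, -6.5, -1.8]
opening: 0.159
grip_force: 50.2
```

```bash
python3 -c "
from h import *
report()
"
```

```text
t 16.0 p [ 0.4841 -0.0219  0.0516] yaw 11.79 tilt 0.18 rad 0.1221 ang 193.21 F [ 1.  -6.5 -1.8] M [-1.3  -0.23 -0.4 ] Frad 0.5 Ftan 6.6 Tq 0.80 -0.40 open 0.159 grip 50.2 q7 -1.49
```

Call:
carry_out --increments '[{"delta_pos": [0.0001,-0.0063,0],"delta_rot": [0,0,0.0042],"gripper": -1},{"delta_pos": [0.0003,-0.0127,0],"delta_rot": [0,0,0.0083],"gripper": -1},{"delta_pos": [0.0003,-0.0127,0],"delta_rot": [0,0,0.0083],"gripper": -1}]'

```text
time_s: 16.38
position: [0.4829, -0.0157, 0.0516]
eef_rot: [3.13, 0.241, 0.003]
wrist_force: [0.7, -5.5, -1.1]
opening: 0.155
grip_force: 50.2
```

```bash
python3 -c "
from h import *
report()
"
```

```text
t 16.375 p [ 0.4829 -0.0157  0.0516] yaw 8.8 tilt 0.18 rad 0.1220 ang 190.22 F [ 0.7 -5.5 -1.1] M [-1.34 -0.13 -0.46] Frad 0.3 Ftan 5.6 Tq 0.68 -0.46 open 0.155 grip 50.2 q7 -1.55
```

Call:
carry_out --increments '[{"delta_pos": [0.0001,-0.0053,0],"delta_rot": [0,0,0.0035],"gripper": -1},{"delta_pos": [0.0003,-0.0106,0],"delta_rot": [0,0,0.007],"gripper": -1},{"delta_pos": [0.0003,-0.0106,0],"delta_rot": [0,0,0.007],"gripper": -1}]'

```text
time_s: 16.75
position: [0.4821, -0.0105, 0.0515]
eef_rot: [3.134, 0.172, 0.002]
wrist_force: [0.5, -6.4, -1.3]
opening: 0.155
grip_force: 50.2
```

```bash
python3 -c "
from h import *
report()
"
```

```text
t 16.75 p [ 0.4821 -0.0105  0.0515] yaw 6.28 tilt 0.17 rad 0.1220 ang 187.75 F [ 0.5 -6.4 -1.3] M [-1.33 -0.11 -0.44] Frad 0.3 Ftan 6.4 Tq 0.78 -0.44 open 0.155 grip 50.2 q7 -1.60
```

Call:
carry_out --increments '[{"delta_pos": [0.0001,-0.0053,0],"delta_rot": [0,0,0.0035],"gripper": -1},{"delta_pos": [0.0003,-0.0106,0],"delta_rot": [0,0,0.007],"gripper": -1},{"delta_pos": [0.0003,-0.0106,0],"delta_rot": [0,0,0.007],"gripper": -1}]'

```text
time_s: 17.12
position: [0.4815, -0.0052, 0.0515]
eef_rot: [3.137, 0.103, 0.002]
wrist_force: [0.9, -6.5, -1.1]
opening: 0.152
grip_force: 50.2
```

```bash
python3 -c "
from h import *
report()
"
```

```text
t 17.125 p [ 0.4815 -0.0052  0.0515] yaw 3.76 tilt 0.16 rad 0.1220 ang 185.25 F [ 0.9 -6.5 -1.1] M [-1.29 -0.03 -0.43] Frad -0.3 Ftan 6.5 Tq 0.80 -0.43 open 0.152 grip 50.2 q7 -1.66
```

Call:
carry_out --increments '[{"delta_pos": [0.0001,-0.0053,0],"delta_rot": [0,0,0.0035],"gripper": -1},{"delta_pos": [0.0003,-0.0106,0],"delta_rot": [0,0,0.007],"gripper": -1},{"delta_pos": [0.0003,-0.0106,0],"delta_rot": [0,0,0.007],"gripper": -1}]'

```text
time_s: 17.5
position: [0.4811, 0.0001, 0.0514]
eef_rot: [3.139, 0.034, 0.001]
wrist_force: [0.5, -5.3, -1.6]
opening: 0.154
grip_force: 50.2
```

```bash
python3 -c "
from h import *
report()
"
```

```text
t 17.5 p [4.811e-01 1.000e-04 5.140e-02] yaw 1.24 tilt 0.15 rad 0.1220 ang 182.75 F [ 0.5 -5.3 -1.6] M [-1.3   0.02 -0.42] Frad -0.2 Ftan 5.3 Tq 0.64 -0.42 open 0.154 grip 50.2 q7 -1.71
```

Call:
carry_out --increments '[{"delta_pos": [0.0001,-0.0053,0],"delta_rot": [0,0,0.0035],"gripper": -1},{"delta_pos": [0.0003,-0.0106,0],"delta_rot": [0,0,0.007],"gripper": -1},{"delta_pos": [0.0003,-0.0106,0],"delta_rot": [0,0,0.007],"gripper": -1}]'

```text
time_s: 17.88
position: [0.481, 0.0048, 0.0514]
eef_rot: [3.138, -0.035, 0.001]
wrist_force: [-0.6, -7.5, -1.5]
opening: 0.153
grip_force: 50.2
```

```bash
python3 -c "
from h import *
report()
"
```

```text
t 17.875 p [0.481  0.0048 0.0514] yaw -1.29 tilt 0.19 rad 0.1220 ang 180.56 F [-0.6 -7.5 -1.5] M [-1.52  0.05 -0.37] Frad 0.7 Ftan 7.5 Tq 0.91 -0.37 open 0.153 grip 50.2 q7 -1.77
```

The lag grows and the torque rises to 0.54 (M_x rises too): contact is beginning. Smaller steps now.

Call:
carry_out --increments '[{"delta_pos": [0.0001,-0.0042,0],"delta_rot": [0,0,0.0028],"gripper": -1},{"delta_pos": [0.0001,-0.0042,0],"delta_rot": [0,0,0.0028],"gripper": -1}]'

```text
time_s: 18.12
position: [0.4811, 0.0064, 0.0513]
eef_rot: [3.137, -0.063, 0.001]
wrist_force: [-0.7, -8.6, -1.5]
opening: 0.157
grip_force: 50.2
```

```bash
python3 -c "
from h import *
report()
"
```

```text
t 18.125 p [0.4811 0.0064 0.0513] yaw -2.31 tilt 0.22 rad 0.1219 ang 179.79 F [-0.7 -8.6 -1.5] M [-1.63  0.1  -0.37] Frad 0.7 Ftan 8.6 Tq 1.04 -0.37 open 0.157 grip 50.2 q7 -1.79
```

Call:
carry_out --increments '[{"delta_pos": [0.0001,-0.0042,0],"delta_rot": [0,0,0.0028],"gripper": -1},{"delta_pos": [0.0002,-0.0084,0],"delta_rot": [0,0,0.0056],"gripper": -1},{"delta_pos": [0.0002,-0.0084,0],"delta_rot": [0,0,0.0056],"gripper": -1}]'

```text
time_s: 18.5
position: [0.4812, 0.0097, 0.0513]
eef_rot: [3.134, -0.119, 0.0]
wrist_force: [-0.5, -9.4, -1.0]
opening: 0.153
grip_force: 50.1
```

```bash
python3 -c "
from h import *
report()
"
```

```text
t 18.5 p [0.4812 0.0097 0.0513] yaw -4.34 tilt 0.29 rad 0.1219 ang 178.28 F [-0.5 -9.4 -1. ] M [-2.13  0.17 -0.28] Frad 0.2 Ftan 9.4 Tq 1.15 -0.28 open 0.153 grip 50.1 q7 -1.83
```

Call:
carry_out --increments '[{"delta_pos": [0.0001,-0.0042,0],"delta_rot": [0,0,0.0028],"gripper": -1},{"delta_pos": [0.0001,-0.0042,0],"delta_rot": [0,0,0.0028],"gripper": -1},{"delta_pos": [0.0001,-0.0042,0],"delta_rot": [0,0,0.0028],"gripper": -1}]'

```text
time_s: 18.88
position: [0.4812, 0.0112, 0.0512]
eef_rot: [3.132, -0.146, -0.0]
wrist_force: [-1.4, -12.0, -0.4]
opening: 0.151
grip_force: 50.0
```

```bash
python3 -c "
from h import *
report()
y=pose()[3]+180
for r,d in ((.121,3),(.121,4.5),(.14,4.5),(.165,4.5)): plan([polar(r,y+d,.0515)])
"
```

```text
t 18.875 p [0.4812 0.0112 0.0512] yaw -5.35 tilt 0.33 rad 0.1219 ang 177.56 F [ -1.4 -12.   -0.4] M [-2.32  0.19 -0.26] Frad 0.9 Ftan 12.1 Tq 1.47 -0.26 open 0.151 grip 50.0 q7 -1.85
[0.0018, 0.0003, -0.0005] [0.0009, -0.0, -0.0083]
[0.0022, 0.0066, -0.0005] [0.0009, 0.0, -0.0125]
[-0.0357, 0.0096, -0.0005] [0.0009, 0.0, -0.0125]
[-0.0855, 0.0135, -0.0005] [0.0009, 0.0, -0.0125]
```

Torque about 1.2 N m: firmly bottomed. I'll unload gently.

Call:
carry_out --increments '[{"delta_pos": [0,0.003,0],"delta_rot": [0,0,-0.004],"gripper": -1},{"delta_pos": [0,0.006,0],"delta_rot": [0.0004,0,-0.008],"gripper": -1},{"delta_pos": [0,0.009,0],"delta_rot": [0.0004,0,-0.01],"gripper": -1},{"delta_pos": [0,0.009,0],"delta_rot": [0.0004,0,-0.01],"gripper": -1}]'

```text
time_s: 19.38
position: [0.4809, 0.0068, 0.0513]
eef_rot: [3.139, -0.05, 0.0]
wrist_force: [-0.9, -10.4, -0.7]
opening: 0.15
grip_force: 50.5
```

```bash
python3 -c "
from h import *
report()
"
```

```text
t 19.375 p [0.4809 0.0068 0.0513] yaw -1.84 tilt 0.14 rad 0.1221 ang 179.64 F [ -0.9 -10.4  -0.7] M [-2.31  0.19 -0.57] Frad 0.8 Ftan 10.4 Tq 1.27 -0.57 open 0.150 grip 50.5 q7 -1.78
```

Call:
carry_out --increments '[{"delta_pos": [0,0.004,0],"delta_rot": [0,0,0],"gripper": -1},{"delta_pos": [0,0.008,0],"delta_rot": [0,0,-0.001],"gripper": -1},{"delta_pos": [0,0.008,0],"delta_rot": [0,0,-0.001],"gripper": -1}]'

```text
time_s: 19.75
position: [0.481, 0.0048, 0.0513]
eef_rot: [3.141, -0.037, 0.001]
wrist_force: [-1.2, -6.3, -0.2]
opening: 0.154
grip_force: 50.2
```

```bash
python3 -c "
from h import *
report()
"
```

```text
t 19.75 p [0.481  0.0048 0.0513] yaw -1.36 tilt 0.04 rad 0.1220 ang 180.57 F [-1.2 -6.3 -0.2] M [-1.44  0.12 -0.36] Frad 1.2 Ftan 6.3 Tq 0.76 -0.36 open 0.154 grip 50.2 q7 -1.76
```

Call:
carry_out --increments '[{"delta_pos": [0,0.004,0],"delta_rot": [0,0,0],"gripper": -1},{"delta_pos": [0,0.01,0],"delta_rot": [0,0,-0.001],"gripper": -1},{"delta_pos": [0,0.01,0],"delta_rot": [0,0,-0.001],"gripper": -1}]'

```text
time_s: 20.12
position: [0.481, 0.0026, 0.0512]
eef_rot: [-3.139, 0.022, -0.001]
wrist_force: [-2.7, -3.3, -0.2]
opening: 0.154
grip_force: 50.0
```

```bash
python3 -c "
from h import *
report()
p=pose()[1];y=pose()[3]
c,s=np.cos(np.radians(y)),np.sin(np.radians(y))
plan([(p[0]-.05*c,p[1]-.05*s,.0515,y)])
"
```

```text
t 20.125 p [0.481  0.0026 0.0512] yaw -0.82 tilt 0.16 rad 0.1221 ang 181.58 F [-2.7 -3.3 -0.2] M [-0.53  0.39 -0.12] Frad 2.8 Ftan 3.2 Tq 0.39 -0.12 open 0.154 grip 50.0 q7 -1.74
[-0.1, -0.0, -0.0006] [-0.0004, -0.0001, 0.0]
```

Call:
carry_out --increments '[{"delta_pos": [-0.01,0.003,0],"delta_rot": [-0.0004,0,0],"gripper": -1},{"delta_pos": [-0.03,0.003,0],"delta_rot": [-0.0004,0,0],"gripper": -1},{"delta_pos": [-0.055,0.003,0],"delta_rot": [-0.0004,0,0],"gripper": -1},{"delta_pos": [-0.08,0.003,0],"delta_rot": [-0.0004,0,0],"gripper": -1},{"delta_pos": [-0.095,0.003,-0.005],"delta_rot": [-0.0004,0,0],"gripper": -1}]'

```text
time_s: 20.75
position: [0.4326, 0.0019, 0.0536]
eef_rot: [3.141, -0.022, 0.002]
wrist_force: [-0.6, 0.8, -2.5]
opening: 0.155
grip_force: 50.0
```

```bash
python3 -c "
from h import *
report()
plan([(.445,0.005,.14,2),(.44,.12,.14,2),(.4317,.3181,.14,2),(.4317,.3181,.05,2.06)])
a,_=grab('side','s5');b,_=grab('top','t5')
c=lambda p,x,y:cv2.resize(p[y:y+45,x:x+60,::-1],(400,300),interpolation=cv2.INTER_CUBIC)
cv2.imwrite('pics/g5.png',np.hstack([c(a,200,125),c(b,268,145)]))
"
```

```text
t 20.75 p [0.4326 0.0019 0.0536] yaw -0.79 tilt 0.06 rad 0.1705 ang 181.39 F [-0.6  0.8 -2.5] M [ 0.03  0.02 -0.02] Frad 0.6 Ftan -0.8 Tq -0.14 -0.02 open 0.155 grip 50.0 q7 -1.68
[0.025, -0.0066, -0.1728] [0.0, -0.0002, -0.0078]
[0.0118, -0.2365, -0.1729] [0.0, -0.0002, -0.0078]
[-0.0103, -0.6324, -0.1729] [0.0, -0.0002, -0.0078]
[-0.0105, -0.6324, 0.0071] [0.0, -0.0002, -0.0079]
```

View pics/g5.png

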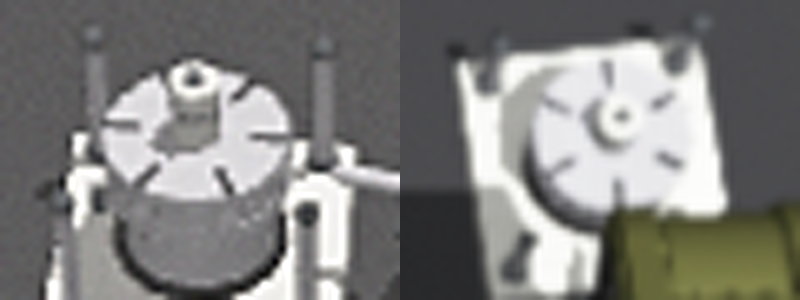

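Left half: grooves at (243,92), (268,136), (226,180), (146,180) and (122,125). Right half: (606,70), (661,100), (672,162), (618,189), (563,168) and (553,103). Checking the total turn.

```bash
python3 -c "
from h import *
f=lambda X,x0,y0:(np.float64(X)+.5)*.15-.5+[x0,y0]
for n,g,c in(('side',f([(243,92),(268,136),(226,180),(146,180),(122,125)],200,125),[.6023,.0048]),('top',f([(206,70),(261,100),(272,162),(218,189),(163,168),(153,103)],268,145),[.6037,.0063])):
    w=onplane(n,g,.086)[:,:2]-c; a=np.degrees(np.arctan2(w[:,1],w[:,0])); print(n,a.round(1),np.degrees(np.angle(np.exp(6j*np.radians(a)).mean()))/6)
"
```

```text
side [-114.1 -171.9  128.1   70.1    8.5] 8.128919294772762
top [   7.9  -50.8 -112.4 -172.4  128.9   65.5] 7.7974061904733665
```

The total turn is about 78° (within 58–79), which fits bottoming. Returning the bar to the cradle.

Call:
carry_out --increments '[{"delta_pos": [0.01,0,-0.07],"delta_rot": [0,0,-0.002],"gripper": -1},{"delta_pos": [0.02,-0.03,-0.15],"delta_rot": [0,0,-0.004],"gripper": -1},{"delta_pos": [0.02,-0.12,-0.173],"delta_rot": [0,0,-0.006],"gripper": -1},{"delta_pos": [0.014,-0.23,-0.173],"delta_rot": [0,0,-0.0078],"gripper": -1},{"delta_pos": [0.008,-0.34,-0.173],"delta_rot": [0,0,-0.0078],"gripper": -1}]'

```text
time_s: 21.48
position: [0.4409, 0.1732, 0.1411]
eef_rot: [-3.141, -0.053, -0.007]
wrist_force: [-0.2, -0.0, -1.9]
opening: 0.153
grip_force: 50.0
```

```bash
python3 -c "
from h import *
report()
plan([(.4317,.3181,.14,2.06),(.4317,.3181,.05,2.06)])"
```

```text
t 21.475 p [0.4409 0.1732 0.1411] yaw 1.93 tilt 0.25 rad 0.2328 ang 134.11 F [-0.2 -0.  -1.9] M [ 0.03 -0.07 -0.01] Frad 0.1 Ftan 0.2 Tq 0.04 -0.01 open 0.153 grip 50.0 q7 -1.99
[-0.0087, -0.2904, 0.0022] [-0.0, -0.0007, -0.0004]
[-0.0095, -0.2903, 0.1821] [-0.0, -0.0007, -0.0004]
```

Call:
carry_out --increments '[{"delta_pos": [-0.004,-0.1,0.0],"delta_rot": [0,0,0],"gripper": -1},{"delta_pos": [-0.007,-0.2,0],"delta_rot": [0,0,0],"gripper": -1},{"delta_pos": [-0.009,-0.29,0.02],"delta_rot": [0,0,0],"gripper": -1},{"delta_pos": [-0.009,-0.29,0.1],"delta_rot": [0,0,0],"gripper": -1},{"delta_pos": [-0.009,-0.29,0.17],"delta_rot": [0,0,0],"gripper": -1}]'

```text
time_s: 22.1
position: [0.4311, 0.3174, 0.0543]
eef_rot: [-3.14, -0.056, -0.004]
wrist_force: [0.8, -0.6, -2.4]
opening: 0.153
grip_force: 50.0
```

Call:
carry_out --increments '[{"delta_pos": [0,0,0],"delta_rot": [0,0,0],"gripper": -1},{"delta_pos": [0,0,0],"delta_rot": [0,0,0],"gripper": -1}]'

```text
time_s: 22.35
position: [0.4319, 0.3172, 0.0567]
eef_rot: [-3.14, -0.054, -0.006]
wrist_force: [0.1, 0.1, -1.0]
opening: 0.158
grip_force: 50.0
```

```bash
python3 -c "
from h import *
report()
plan([(.4317,.3181,.03,2.06),(.4317,.3181,.0188,2.06)])"
```

```text
t 22.35 p [0.4319 0.3172 0.0567] yaw 1.98 tilt 0.23 rad 0.3551 ang 118.80 F [ 0.1  0.1 -1. ] M [ 0.1   0.04 -0.01] Frad 0.1 Ftan -0.1 Tq -0.04 -0.01 open 0.158 grip 50.0 q7 -2.47
[-0.0006, -0.0018, 0.0533] [-0.0002, -0.0006, -0.0002]
[-0.0007, -0.0018, 0.0757] [-0.0002, -0.0006, -0.0002]
```

Call:
carry_out --increments '[{"delta_pos": [0,-0.002,0.025],"delta_rot": [-0.0002,-0.0006,0],"gripper": -1},{"delta_pos": [0,-0.002,0.05],"delta_rot": [-0.0002,-0.0006,0],"gripper": -1},{"delta_pos": [0,-0.002,0.068],"delta_rot": [-0.0002,-0.0006,0],"gripper": -1},{"delta_pos": [0,-0.002,0.076],"delta_rot": [-0.0002,-0.0006,0],"gripper": -1},{"delta_pos": [0,-0.002,0.076],"delta_rot": [-0.0002,-0.0006,0],"gripper": -1}]'

```text
time_s: 22.98
position: [0.4307, 0.3169, 0.0184]
eef_rot: [3.137, 0.055, -0.004]
wrist_force: [-4.2, -4.7, 10.9]
opening: 0.152
grip_force: 50.0
```

```bash
python3 -c "
from h import *
report()"
```

```text
t 22.975 p [0.4307 0.3169 0.0184] yaw 1.99 tilt 0.26 rad 0.3555 ang 118.99 F [-4.2 -4.7 10.9] M [-0.93  0.89  0.03] Frad -2.1 Ftan 5.9 Tq 2.11 0.03 open 0.152 grip 50.0 q7 -2.52
```

The bar is seated on the ridges (about 11 N). Ease off and open.

Call:
carry_out --increments '[{"delta_pos": [0,0,-0.001],"delta_rot": [0,0,0],"gripper": -1},{"delta_pos": [0,0,-0.001],"delta_rot": [0,0,0],"gripper": -0.4},{"delta_pos": [0,0,-0.001],"delta_rot": [0,0,0],"gripper": 0.2},{"delta_pos": [0,0,-0.001],"delta_rot": [0,0,0],"gripper": 0.8},{"delta_pos": [0,0,-0.001],"delta_rot": [0,0,0],"gripper": 0.8}]'

```text
time_s: 23.6
position: [0.4312, 0.3175, 0.0178]
eef_rot: [3.14, 0.055, -0.002]
wrist_force: [-0.2, 0.2, 0.8]
opening: 0.522
grip_force: 0.0
```

Call:
carry_out --increments '[{"delta_pos": [0,0,0],"delta_rot": [0,0,0],"gripper": 0.8},{"delta_pos": [0,0,-0.03],"delta_rot": [0,0,0],"gripper": 0.8},{"delta_pos": [0,0,-0.12],"delta_rot": [0,0,0],"gripper": 0.8},{"delta_pos": [0,0,-0.22],"delta_rot": [0,0,0],"gripper": 0.8},{"delta_pos": [0,0,-0.32],"delta_rot": [0,0,0],"gripper": 0.8}]'

```text
time_s: 24.22
position: [0.4312, 0.3179, 0.1805]
eef_rot: [3.14, 0.056, -0.001]
wrist_force: [1.6, -0.1, 0.2]
opening: 0.899
grip_force: 0.0
```

Call:
carry_out --increments '[{"delta_pos": [0,0.1,-0.05],"delta_rot": [0,0,0],"gripper": 0.8},{"delta_pos": [0,0.2,-0.1],"delta_rot": [0,0,0],"gripper": 0.8},{"delta_pos": [0,0.3,-0.1],"delta_rot": [0,0,0],"gripper": 0.8},{"delta_pos": [0,0.4,-0.1],"delta_rot": [0,0,0],"gripper": 0.8},{"delta_pos": [0,0.4,-0.1],"delta_rot": [0,0,0],"gripper": 0.8}]'

```text
time_s: 24.85
position: [0.4388, 0.1137, 0.2289]
eef_rot: [3.138, 0.043, -0.0]
wrist_force: [0.1, 0.3, 0.5]
opening: 0.899
grip_force: 0.0
```

```bash
python3 -c "
from h import *
report()
a,_=grab('side','s6');b,_=grab('top','t6')
c=lambda p,x,y,k=1:cv2.resize(p[y:y+45*k,x:x+60*k,::-1],(400,300),interpolation=cv2.INTER_CUBIC)
cv2.imwrite('pics/g6.png',np.hstack([c(a,220,225),c(b,186,178)]))
"
```

```text
t 24.85 p [0.4388 0.1137 0.2289] yaw 1.56 tilt 0.19 rad 0.1963 ang 146.74 F [0.1 0.3 0.5] M [ 0.02 -0.02 -0.01] Frad 0.1 Ftan -0.4 Tq -0.07 -0.01 open 0.899 grip 0.0 q7 -1.77
```

View pics/g6.png

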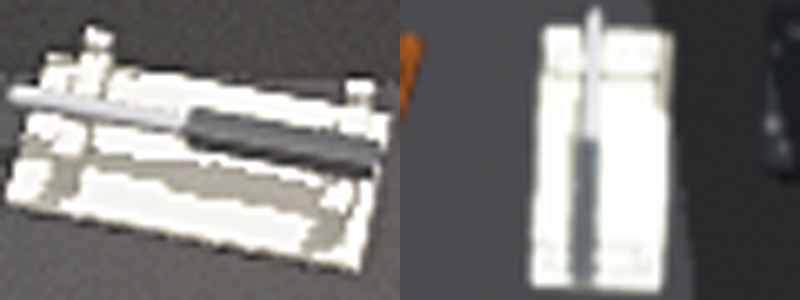

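The bar lies across both ridges as I found it: tip at (594,10) and shoulder at (588,139) in the right half, the same pixels as at the start. The gripper is clear, so I'm handing in.

```bash
python3 -c "
from h import *
print(arm.finish_job())"
```

```text
the job is handed in; nothing more can be done
None
```

The job is handed in: I screwed the collar about 78° clockwise with the bar over two holes, until the torque rose to about 1.2 N m (plunger firmly bottomed); the bar is back across its cradle, and the arm never went near the rack, bottle or beaker.

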